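# Find the softest printing pad and push its tag down

### The arm

A 6-joint arm with a two-finger parallel gripper is mounted at the origin on the work surface. World frame = base frame: x ahead of the robot, y to its left, z up, the work surface at z = 0. Lengths are in m, angles in rad, forces in N, time in s.
With the tool pointing down it reaches from about 0.375 to 0.975 m from the base axis. Payload 3.8 kg.
Tool frame: the origin (TCP) lies on the centre line of the jaws, within the pads' length; the fingertips stand 17 mm ahead of it and the grasp point (between the pads) lies 2 mm behind it; z points along the fingers, y is the line along which they close (so a half turn about z gives the same grasp; the last joint's range is limited). The gripper opens to 88 mm and grips with 3 to 60 N. Pads are 18 mm wide; open, the fingers measure 123 mm over their backs; the gripper's body (75 mm by 187 mm) begins 45 mm behind the grasp point.
Start: joints at [1.084, 0.264, 1.604, -0, 1.274, -0.037], TCP at [0.293, 0.608, 0.256] pointing down, gripper open.
Joint ranges: [-2.63, 2.63], [-0.94, 2.18], [0.31, 2.57], [-1.31, 4.45], [0, 2.66], [-2.55, 2.55]. Speed limits (rad/s): [2.57, 2.57, 3.14, 3.14, 3.14, 3.14].

### API

Orientations are given as a 3x3 rotation matrix whose columns are the frame's x, y, z axes.
In Python, from workcell import telemetry, vision, ctrl gives the robot as it stands.
- The arm moves only by the tool jog_arm, never from a script. Its argument "increments" is a list of rows, each an object with "offset": the shift along the tool's x, y, z in units of 0.025 m (1.0 is 0.025 m), a list of three; "twist": the turn about the tool's z in units of 60 degrees (1.0 is 60 degrees); "hand": the closure, from 0 (fully open) to 1 (shut). A call has 1 to 5 rows; each row shifts and turns the commanded pose from where the row before left it, along the tool's axes as they then stand; what a row does not reach is not made up. A row lasts 1/12 s, in which the tool goes at most 41.7 mm and 7.16 degrees, less where a joint would pass 70% of its speed; a pose out of reach is approached as far as the arm can. A call with a number of a shift or a turn outside -1 to 1 is refused whole. A call with a gripper value outside its range is refused whole. The fingers move at their own pace and stop on an object; the grip force is fixed at half the most. Time passes only in rows, so rows that do not move let the fingers close. It gives the time, the measured TCP pose, the force, the opening and the grip force at its end, in the units of the state.
- telemetry.sense(): the state, without advancing time (a new reading comes with each control period).
- vision.grab_frame(name): name is "scene" or "side" or "wrist"; returns a dict with "frame" (384x512x3 uint8, blue, green, red), "camera_matrix" (3x3 intrinsics, pixels), "D" ([k1, k2, p1, p2, k3] as OpenCV has them; the pictures are not rectified), "R" (3x3) and "t" (3): a world point X has camera coordinates R X + t. Camera axes: x right, y down, z forward; pixel columns grow to the right and rows downward; lengths in m; the calibration is good to about 2 mm. A picture is of the moment at which its call begins. There is no depth.
- ctrl.finish_job(): hands the job in; it is judged then, once.
The state is a dict: "time": time; "joint_pos": joint angles; "joint_vel": joint speeds; "joint_torque": joint torques, N m; "eef_pos": TCP position; "ee_rot": TCP orientation; "wrist_force": force on the tool from outside, world axes, zero at the start; "ft_torque": the same for the moment, N m; "grip_width": finger opening in m; "gripper_force": force on a finger pad.
Only numpy, scipy, OpenCV 4.12 (cv2) and the standard library are available. Lean on these libraries where they do the work, as an engineer would, in place of code of your own. Each camera call takes 0.05 s, during which the arm holds its last target. There are 200 camera calls.

### The job

A fragile leaf is to be printed on the softest of the three sprung felt pads: with the fingertips press each pad in turn, one at a time from the robot's left to its right, about half a centimetre down for a moment, to feel which gives most easily. Then push the brass tag of that softest stand all the way down and leave the other two tags up. Only press: do not lift or tip the stands or shove them about, and leave the mug, jar, box and brush alone.

Things in the scene. Friction and masses are not known exactly. Their poses are not given: they have to be found in the camera images.
- stand_a: One of 3 look-alike stands, loose, side by side: plywood base 170 (own x) x 110 (own y) x 18 mm, 1.6 kg. Origin: centre of the underside, z up. Pad axis at own x = -35 mm, y = 0 (near end), tag at own x = +50 mm, y = 0 (far end); yaw within 0.3 rad. The robot's left is +y. The stands change places from run to run; the letter is no clue to place or stiffness.
- pad_a_top (a point): Centre of the top face of stand_a's pad: a grey felt disc 72 mm across on a wooden disc 76 mm across, together 16 mm thick, on a visible coil spring; top 61 to 62 mm above the table when not pressed. Moves with the pad.
- pad_a (a joint): How far stand_a's pad is pressed straight down, m: 0 = up (at rest a pad sinks under 1.5 mm by its own 50 g), 0.010 = bottomed out; the spring returns it. Push-back 2 to 9 N at 5 mm, 4 to 18 N at 10 mm, depending on the hidden spring; at the same depth each pad pushes at least 1.7 times as hard as the next softer one.
- tag_a_top (a point): Centre of the top face of stand_a's tag: an upright brass plate with a flat cap 14 (own x) x 36 (own y) x 6 mm, sliding straight down between two dark wooden cheeks whose tops are 34 mm above the table. Cap top 60 mm above the table when fully up, 42 mm when fully down. Moves with the tag.
- tag_a (a joint): How far stand_a's tag is pushed down, m: 0 = fully up, 0.018 = fully down on its stop. It starts within 3 mm of fully up, slides with about 2.5 N of friction and stays where it is left.
- stand_b: One of 3 look-alike stands, loose, side by side: plywood base 170 (own x) x 110 (own y) x 18 mm, 1.6 kg. Origin: centre of the underside, z up. Pad axis at own x = -35 mm, y = 0 (near end), tag at own x = +50 mm, y = 0 (far end); yaw within 0.3 rad. The robot's left is +y. The stands change places from run to run; the letter is no clue to place or stiffness.
- pad_b_top (a point): Centre of the top face of stand_b's pad: a grey felt disc 72 mm across on a wooden disc 76 mm across, together 16 mm thick, on a visible coil spring; top 61 to 62 mm above the table when not pressed. Moves with the pad.
- pad_b (a joint): How far stand_b's pad is pressed straight down, m: 0 = up (at rest a pad sinks under 1.5 mm by its own 50 g), 0.010 = bottomed out; the spring returns it. Push-back 2 to 9 N at 5 mm, 4 to 18 N at 10 mm, depending on the hidden spring; at the same depth each pad pushes at least 1.7 times as hard as the next softer one.
- tag_b_top (a point): Centre of the top face of stand_b's tag: an upright brass plate with a flat cap 14 (own x) x 36 (own y) x 6 mm, sliding straight down between two dark wooden cheeks whose tops are 34 mm above the table. Cap top 60 mm above the table when fully up, 42 mm when fully down. Moves with the tag.
- tag_b (a joint): How far stand_b's tag is pushed down, m: 0 = fully up, 0.018 = fully down on its stop. It starts within 3 mm of fully up, slides with about 2.5 N of friction and stays where it is left.
- stand_c: One of 3 look-alike stands, loose, side by side: plywood base 170 (own x) x 110 (own y) x 18 mm, 1.6 kg. Origin: centre of the underside, z up. Pad axis at own x = -35 mm, y = 0 (near end), tag at own x = +50 mm, y = 0 (far end); yaw within 0.3 rad. The robot's left is +y. The stands change places from run to run; the letter is no clue to place or stiffness.
- pad_c_top (a point): Centre of the top face of stand_c's pad: a grey felt disc 72 mm across on a wooden disc 76 mm across, together 16 mm thick, on a visible coil spring; top 61 to 62 mm above the table when not pressed. Moves with the pad.
- pad_c (a joint): How far stand_c's pad is pressed straight down, m: 0 = up (at rest a pad sinks under 1.5 mm by its own 50 g), 0.010 = bottomed out; the spring returns it. Push-back 2 to 9 N at 5 mm, 4 to 18 N at 10 mm, depending on the hidden spring; at the same depth each pad pushes at least 1.7 times as hard as the next softer one.
- tag_c_top (a point): Centre of the top face of stand_c's tag: an upright brass plate with a flat cap 14 (own x) x 36 (own y) x 6 mm, sliding straight down between two dark wooden cheeks whose tops are 34 mm above the table. Cap top 60 mm above the table when fully up, 42 mm when fully down. Moves with the tag.
- tag_c (a joint): How far stand_c's tag is pushed down, m: 0 = fully up, 0.018 = fully down on its stop. It starts within 3 mm of fully up, slides with about 2.5 N of friction and stays where it is left.
- mug: Bystander beyond the stands: white mug, 76 mm across, 95 mm high, with brushes standing up to about 225 mm, loose. Origin at the centre of its underside.
- jar: Bystander beyond the stands: small lidded jar, 54 mm across, 62 mm high, loose. Origin at the centre of its underside.
- pencil_box: Bystander to the left of the stands: closed green box, 94 x 134 x 51 mm, loose. Origin at the centre of its underside.
- brush: Bystander to the right of the stands: a brush lying on the table, loose, under 40 mm high. Origin on its underside.
Mind the look-alikes: they are no part of the job. What is shaped like the stand_b but blue, orange or red is not meant.

How it is judged:
On the way, in this order (a step that is already met when the one before it is completed fails the run):
1. the left pad is pressed, alone, at least 3 mm for 0.2 s (((world y of stand_a above 0.12 m and value of joint pad_a above 0.003 m and value of joint each of pad_b, pad_c below 0.002 m) or (world y of stand_b above 0.12 m and value of joint pad_b above 0.003 m and value of joint each of pad_a, pad_c below 0.002 m) or (world y of stand_c above 0.12 m and value of joint pad_c above 0.003 m and value of joint each of pad_a, pad_b below 0.002 m))), for 0.2 s.
2. the middle pad is pressed, alone, at least 3 mm for 0.2 s (((world y of stand_a between -0.12 and 0.12 m and value of joint pad_a above 0.003 m and value of joint each of pad_b, pad_c below 0.002 m) or (world y of stand_b between -0.12 and 0.12 m and value of joint pad_b above 0.003 m and value of joint each of pad_a, pad_c below 0.002 m) or (world y of stand_c between -0.12 and 0.12 m and value of joint pad_c above 0.003 m and value of joint each of pad_a, pad_b below 0.002 m))), for 0.2 s.
3. the right pad is pressed, alone, at least 3 mm for 0.2 s (((world y of stand_a below -0.12 m and value of joint pad_a above 0.003 m and value of joint each of pad_b, pad_c below 0.002 m) or (world y of stand_b below -0.12 m and value of joint pad_b above 0.003 m and value of joint each of pad_a, pad_c below 0.002 m) or (world y of stand_c below -0.12 m and value of joint pad_c above 0.003 m and value of joint each of pad_a, pad_b below 0.002 m))), for 0.2 s.
4. the softest stand's tag is pushed down (its pad is the one that sinks most under its own weight) (((value of joint tag_a above 0.015 m and value of joint pad_a above 0.0007 m) or (value of joint tag_b above 0.015 m and value of joint pad_b above 0.0007 m) or (value of joint tag_c above 0.015 m and value of joint pad_c above 0.0007 m))), for 0.1 s.
At the end, for the whole second after the job is handed in: The softest stand's tag is down to within 3 mm of its stop, the other two tags are pushed down less than 8 mm, all pads are up again, the three stands stand flat and at rest within 40 mm of where they were, and the mug, jar, box and brush are within 20 mm of where they were (((value of joint tag_a above 0.015 m and value of joint pad_a above 0.0007 m) or (value of joint tag_b above 0.015 m and value of joint pad_b above 0.0007 m) or (value of joint tag_c above 0.015 m and value of joint pad_c above 0.0007 m)) and not ((value of joint tag_a above 0.008 m and value of joint pad_a below 0.0007 m) or (value of joint tag_b above 0.008 m and value of joint pad_b below 0.0007 m) or (value of joint tag_c above 0.008 m and value of joint pad_c below 0.0007 m)) and value of joint each of pad_a, pad_b, pad_c below 0.002 m and angle between each of stand_a, stand_b, stand_c's own z axis and vertical below 0.05 rad and height (world z) of each of stand_a, stand_b, stand_c below 0.006 m and distance of each of stand_a, stand_b, stand_c from where it was at the start of the episode below 0.04 m and linear speed of each of stand_a, stand_b, stand_c below 0.01 m/s and distance of each of mug, jar, pencil_box, brush from where it was at the start of the episode below 0.02 m); the robot touches nothing.
It fails at once if a wrong tag is pushed down 8 mm or more ((value of joint tag_a above 0.008 m and value of joint pad_a below 0.0007 m) or (value of joint tag_b above 0.008 m and value of joint pad_b below 0.0007 m) or (value of joint tag_c above 0.008 m and value of joint pad_c below 0.0007 m)).
It fails at once if a stand is lifted, tipped or shoved more than 40 mm (height (world z) of any of stand_a, stand_b, stand_c above 0.01 m or angle between any of stand_a, stand_b, stand_c's own z axis and vertical above 0.15 rad or distance of any of stand_a, stand_b, stand_c from where it was at the start of the episode above 0.04 m).
It fails at once if the mug, jar, box or brush is lifted or moved more than 20 mm (distance of any of mug, jar, pencil_box, brush from where it was at the start of the episode above 0.02 m).
It also fails if it takes over 58 s, if anything falls off the work surface, if the arm or the gripper's body presses on something with over 40 N, if the wrist force passes 120 N, or if a joint passes its speed limit or range.

## Working session

There is one attempt and no reset: what is moved stays moved. The work goes in short steps, Python scripts to look and compute and a tool call to move; the robot and the scene stay as the last step left them, time stands still between calls to the robot, and variables do not carry over. Pictures are saved under pics/ and viewed, at most 10 in all, crops included, and the job is handed in when it is done.

Besides the shell and the picture viewer there is one more tool, called after "Request:" as a command line: name --argument value ..., lists and objects as JSON in quotes. jog_arm: Moves the arm, as the interface text tells. Shifts and turns lie within -1 to 1; 1 stands for 0.025 m of shift or 60 degrees of turn. Its arguments: {"type":"object","properties":{"increments":{"type":"array"}},"required":["increments"]}

```bash
mkdir -p pics
cat > h.py <<'E'
import cv2, numpy as np
from workcell import telemetry, vision, ctrl
def grab(n,fn):
    f=vision.grab_frame(n); cv2.imwrite(f'pics/{fn}.png',f['frame']); np.savez(f'pics/{fn}.npz',**{k:np.array(v) for k,v in f.items()}); return f
def pix2w(fn,px,z):
    f=np.load(f'pics/{fn}.npz'); u=cv2.undistortPoints(np.array(px,float).reshape(-1,1,2),f['camera_matrix'],f['D']).reshape(-1,2)
    R,t=f['R'],f['t'].reshape(3); c=-R.T@t; d=np.c_[u,np.ones(len(u))]@R
    return c+d*((z-c[2])/d[:,2])[:,None]
E
python3 - <<'E'
from h import *
a=grab('scene','s0');b=grab('side','d0')
for n,f in(('s',a),('d',b)):
  cv2.imwrite(f'pics/{n}0b.png',cv2.resize(f['frame'],(800,600),interpolation=cv2.INTER_CUBIC)); print(-f['R'].T@f['t'])
s=telemetry.sense();print(s['time'],s['eef_pos'],s['ee_rot'],s['wrist_force'])
E
```

```text
[1.19265475 0.98519674 1.35709098]
[-0.06203806 -1.18303935  0.81681747]
0.1 [0.29319239 0.60734518 0.2545469 ] [[-9.00550824e-01  4.34749774e-01 -9.20986362e-04]
 [ 4.34750742e-01  9.00549180e-01 -1.72272216e-03]
 [ 8.04404435e-05 -1.95179836e-03 -9.99998092e-01]] [-0.97036768  0.2550228   0.61724984]
```

View pics/s0b.png

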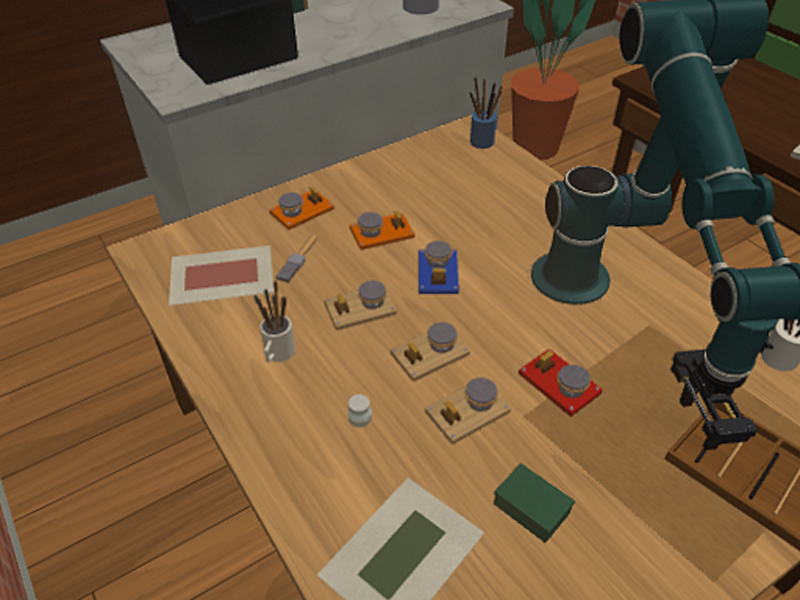

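View pics/d0b.png

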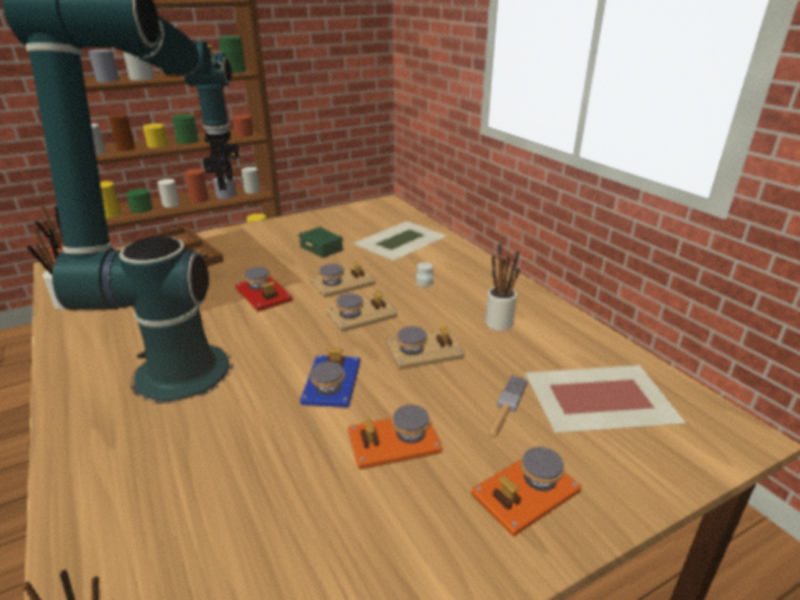

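The picture shows three plain plywood stands at 800x600 scene pixels (467,408) left, (430,348) middle and (360,302) right. The look-alikes to ignore are red (560,380), blue (438,270), and orange (382,228) and (302,207). I choose the plywood ones and check them in a close crop.

Run:
```python
import cv2
f=cv2.imread('pics/s0.png')[172:286,200:338]
cv2.imwrite('pics/c0.png',cv2.resize(f,None,fx=5,fy=5,interpolation=cv2.INTER_CUBIC))
```

```text
(no output)
```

View pics/c0.png

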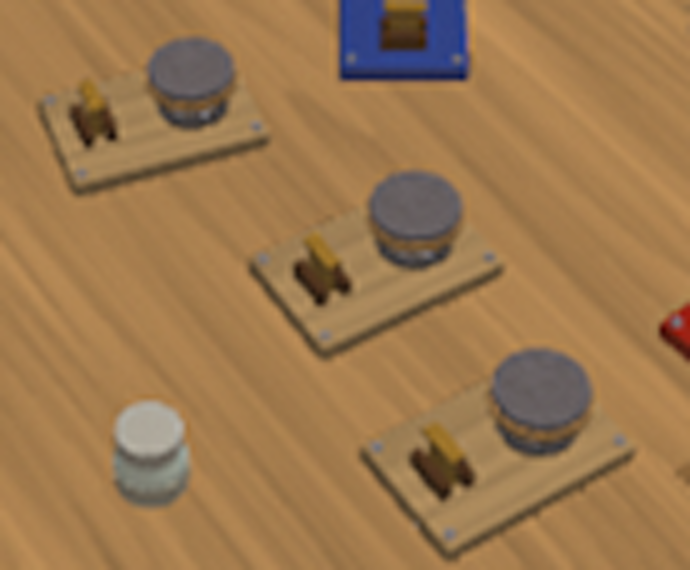

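The crop shows three plain plywood stands. Pad tops are at crop pixels left (541,387), middle (415,206) and right (191,69). Caps are at (446,450), (323,255) and (95,98).

Run:
```python
from h import *
P=np.array([[541,387],[415,206],[191,69]]);T=np.array([[446,450],[323,255],[95,99]])
m=lambda c:(c+.5)/5-.5+[200,172]
p=pix2w('s0',m(P),.0615);t=pix2w('s0',m(T),.0585);d=t-p
print(p,t,np.hypot(d[:,0],d[:,1]),np.arctan2(d[:,1],d[:,0]))
print(pix2w('s0',m(np.array([[150,430]])),.062))
R=telemetry.sense()['ee_rot'];e=telemetry.sense()['eef_pos'];print((p-e)@R/.025)
```

```text
[[ 0.4795929   0.21557483  0.0615    ]
 [ 0.45185835  0.02193507  0.0615    ]
 [ 0.51548943 -0.20384071  0.0615    ]] [[ 0.56763477  0.22186736  0.0585    ]
 [ 0.53754639  0.02273815  0.0585    ]
 [ 0.59714568 -0.21947141  0.0585    ]] [0.08826646 0.0856918  0.08313881] [ 0.07135068  0.00937181 -0.18913281]
[[0.73297717 0.09545111 0.062     ]]
[[-13.52804446 -10.85576403   7.74199097]
 [-15.8963909  -18.31335239   7.7563562 ]
 [-22.11475906 -25.33969644   7.76957002]]
```

Request:
jog_arm --increments '[{"offset":[0,0,0],"twist":-0.108,"hand":1},{"offset":[0,0,0],"twist":-0.108,"hand":1},{"offset":[0,0,0],"twist":-0.108,"hand":1},{"offset":[0,0,0],"twist":-0.106,"hand":1},{"offset":[-0.5,-1,0],"twist":0,"hand":1}]'

```text
time: 0.52
eef_pos: [0.3042, 0.5853, 0.2548]
ee_rot: [[-1.0, -0.008, -0.001], [-0.008, 1.0, 0.001], [0.001, 0.001, -1.0]]
wrist_force: [0.6, 0.6, 1.1]
grip_width: 0.0568
gripper_force: 0.0
```

Request:
jog_arm --increments '[{"offset":[-0.5,-1,0],"twist":0,"hand":1},{"offset":[-0.5,-1,0],"twist":0,"hand":1},{"offset":[-0.5,-1,0],"twist":0,"hand":1},{"offset":[-0.5,-1,0],"twist":0,"hand":1},{"offset":[-0.5,-1,0],"twist":0,"hand":1}]'

```text
time: 0.93
eef_pos: [0.3687, 0.4564, 0.2551]
ee_rot: [[-1.0, -0.001, -0.001], [-0.001, 1.0, -0.001], [0.001, -0.001, -1.0]]
wrist_force: [0.8, -0.6, 0.4]
grip_width: 0.0237
gripper_force: 0.0
```

Request:
jog_arm --increments '[{"offset":[-0.5,-1,0.5],"twist":0,"hand":1},{"offset":[-0.5,-1,0.5],"twist":0,"hand":1},{"offset":[-0.5,-1,0.5],"twist":0,"hand":1},{"offset":[-0.5,-1,0.5],"twist":0,"hand":1},{"offset":[-0.5,-1,0.5],"twist":0,"hand":1}]'

```text
time: 1.35
eef_pos: [0.4312, 0.3315, 0.1923]
ee_rot: [[-1.0, -0.001, -0.0], [-0.001, 1.0, -0.0], [0.0, -0.0, -1.0]]
wrist_force: [1.5, 0.6, 0.5]
grip_width: 0.0005
gripper_force: 0.0
```

Request:
jog_arm --increments '[{"offset":[-0.39,-0.93,0.5],"twist":0,"hand":1},{"offset":[-0.39,-0.93,0.5],"twist":0,"hand":1},{"offset":[-0.39,-0.93,0.5],"twist":0,"hand":1},{"offset":[-0.39,-0.93,0.5],"twist":0,"hand":1},{"offset":[-0.39,-0.93,0.5],"twist":0,"hand":1}]'

```text
time: 1.77
eef_pos: [0.4798, 0.2154, 0.1298]
ee_rot: [[-1.0, -0.001, -0.001], [-0.001, 1.0, -0.0], [0.001, -0.0, -1.0]]
wrist_force: [0.3, 0.8, -0.0]
grip_width: 0.0005
gripper_force: 0.0
```

Request:
jog_arm --increments '[{"offset":[0,0,0.8],"twist":0,"hand":1},{"offset":[0,0,0.5],"twist":0,"hand":1},{"offset":[0,0,0],"twist":0,"hand":1},{"offset":[0,0,0],"twist":0,"hand":1},{"offset":[0,0,0],"twist":0,"hand":1}]'

```text
time: 2.18
eef_pos: [0.4801, 0.2175, 0.0988]
ee_rot: [[-1.0, -0.001, 0.0], [-0.001, 1.0, 0.0], [-0.0, 0.0, -1.0]]
wrist_force: [0.5, -0.2, 0.1]
grip_width: 0.0007
gripper_force: 0.0
```

Run:
```python
from h import *
s=telemetry.sense();print(s['eef_pos'],s['wrist_force'])
f=grab('scene','s1');g=grab('wrist','w1')
a=cv2.resize(f['frame'][172:286,200:338],(690,570))[:, :400+290]
b=cv2.resize(g['frame'],(400,300))
cv2.imwrite('pics/m1.png',np.hstack([cv2.resize(a,(400,330))[:300],b]))
```

```text
[0.4800638  0.21748254 0.09876451] [ 0.49825002 -0.21391481  0.10783624]
```

View pics/m1.png

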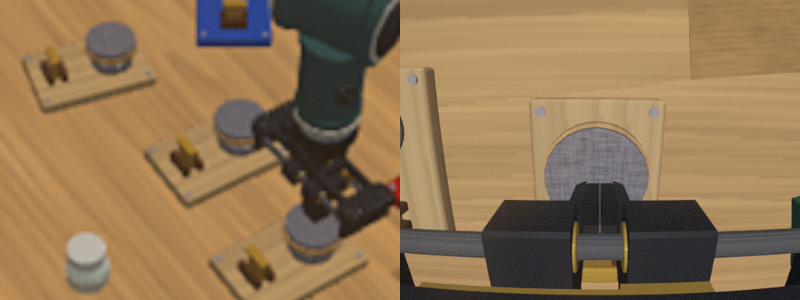

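The composite shows the closed fingertips over the left pad, at scene crop (315,215). In the wrist view the tips stand on the grey disc at about (600,190), so I press the left pad.

```bash
cat >> h.py <<'E'
def avg(n=12):
    S=[]
    for _ in range(n): vision.grab_frame('wrist'); s=telemetry.sense(); S.append(np.r_[s['eef_pos'],s['wrist_force']])
    S=np.array(S); print(s['time'],S.mean(0).round(4),'sd',S.std(0).round(4))
E
python3 -c "
from h import *
avg(8)"
```

```text
2.6833 [ 0.4803  0.2172  0.0989 -0.1278  0.1539 -0.2354] sd [2.000e-04 3.000e-04 3.000e-04 4.250e-01 3.035e-01 6.087e-01]
```

Request:
jog_arm --increments '[{"offset":[0,0,0.4],"twist":0,"hand":1},{"offset":[0,0,0.3],"twist":0,"hand":1},{"offset":[0,0,0.2],"twist":0,"hand":1},{"offset":[0,0,0.1],"twist":0,"hand":1},{"offset":[0,0,0.06],"twist":0,"hand":1}]'

```text
time: 3.1
eef_pos: [0.4796, 0.2165, 0.0714]
ee_rot: [[-1.0, -0.0, -0.001], [-0.0, 1.0, -0.001], [0.001, -0.001, -1.0]]
wrist_force: [-3.0, -0.0, 8.1]
grip_width: 0.0005
gripper_force: 3.8
```

```bash
python3 -c "
from h import *
avg(14)"
```

```text
3.8 [ 0.4796  0.2165  0.0719 -2.4256 -1.2661  7.0016] sd [0.000e+00 0.000e+00 2.000e-04 3.202e-01 5.673e-01 4.059e-01]
```

Request:
jog_arm --increments '[{"offset":[0,0,-0.4],"twist":0,"hand":1},{"offset":[0,0,-0.9],"twist":0,"hand":1},{"offset":[0.13,-0.9,0],"twist":0,"hand":1},{"offset":[0.14,-0.98,0],"twist":0,"hand":1},{"offset":[0.14,-0.98,0],"twist":0,"hand":1}]'

```text
time: 4.22
eef_pos: [0.4697, 0.1448, 0.1047]
ee_rot: [[-1.0, -0.002, 0.001], [-0.002, 1.0, 0.0], [-0.001, 0.0, -1.0]]
wrist_force: [-0.6, -0.4, 0.3]
grip_width: 0.0004
gripper_force: 0.0
```

Request:
jog_arm --increments '[{"offset":[0.14,-0.98,0],"twist":0,"hand":1},{"offset":[0.14,-0.98,0],"twist":0,"hand":1},{"offset":[0.14,-0.98,0],"twist":0,"hand":1},{"offset":[0.14,-0.98,0],"twist":0,"hand":1},{"offset":[0.14,-0.98,0],"twist":0,"hand":1}]'

```text
time: 4.63
eef_pos: [0.4516, 0.0216, 0.1042]
ee_rot: [[-1.0, -0.001, -0.001], [-0.001, 1.0, -0.0], [0.001, -0.0, -1.0]]
wrist_force: [0.2, -0.0, 0.1]
grip_width: 0.0003
gripper_force: 0.0
```

Run:
```python
from h import *
avg(8)
f=grab('scene','s2');g=grab('wrist','w2')
cv2.imwrite('pics/m2.png',np.hstack([cv2.resize(f['frame'][172:286,200:338],(400,330))[:300],cv2.resize(g['frame'],(400,300))]))
```

```text
5.0333 [ 0.452   0.022   0.1042 -0.0706  0.0145 -0.1039] sd [5.000e-04 1.600e-03 1.000e-04 6.749e-01 7.797e-01 3.636e-01]
```

View pics/m2.png

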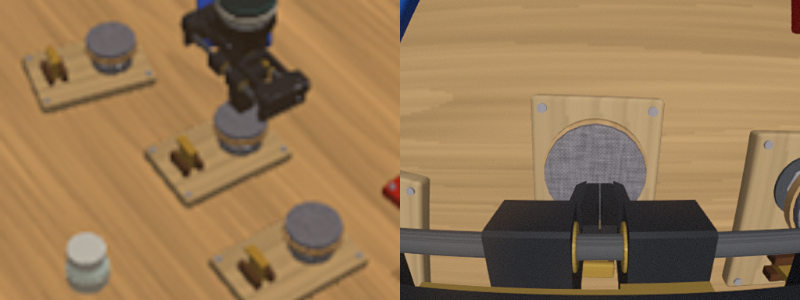

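The left pad is back up and the tips stand over the middle pad (scene crop about (243,115)). Next I press down 32 mm to the same depth.

Request:
jog_arm --increments '[{"offset":[0,0,0.5],"twist":0,"hand":1},{"offset":[0,0,0.4],"twist":0,"hand":1},{"offset":[0,0,0.2],"twist":0,"hand":1},{"offset":[0,0,0.1],"twist":0,"hand":1},{"offset":[0,0,0.08],"twist":0,"hand":1}]'

```text
time: 5.55
eef_pos: [0.452, 0.0232, 0.0725]
ee_rot: [[-1.0, -0.001, -0.002], [-0.001, 1.0, 0.001], [0.002, 0.001, -1.0]]
wrist_force: [-5.3, 1.1, 11.6]
grip_width: 0.0005
gripper_force: 6.0
```

```bash
python3 -c "
from h import *
avg(14)"
```

```text
6.25 [ 0.4519  0.0232  0.073  -4.4383  1.8026 11.1382] sd [0.000e+00 0.000e+00 2.000e-04 3.493e-01 4.914e-01 7.986e-01]
```

Request:
jog_arm --increments '[{"offset":[0,0,-0.4],"twist":0,"hand":1},{"offset":[0,0,-0.9],"twist":0,"hand":1},{"offset":[-0.25,-0.9,0],"twist":0,"hand":1},{"offset":[-0.25,-0.9,0],"twist":0,"hand":1},{"offset":[-0.25,-0.9,0],"twist":0,"hand":1}]'

```text
time: 6.67
eef_pos: [0.4715, -0.0452, 0.1053]
ee_rot: [[-1.0, -0.002, 0.001], [-0.002, 1.0, -0.0], [-0.001, -0.0, -1.0]]
wrist_force: [-0.1, 0.9, -0.5]
grip_width: 0.0004
gripper_force: 0.0
```

Request:
jog_arm --increments '[{"offset":[-0.25,-0.9,0],"twist":0,"hand":1},{"offset":[-0.25,-0.9,0],"twist":0,"hand":1},{"offset":[-0.25,-0.9,0],"twist":0,"hand":1},{"offset":[-0.25,-0.9,0],"twist":0,"hand":1},{"offset":[-0.25,-0.9,0],"twist":0,"hand":1}]'

```text
time: 7.08
eef_pos: [0.5023, -0.1583, 0.1044]
ee_rot: [[-1.0, -0.001, -0.001], [-0.001, 1.0, 0.0], [0.001, 0.0, -1.0]]
wrist_force: [0.7, 0.3, -0.0]
grip_width: 0.0004
gripper_force: 0.0
```

Request:
jog_arm --increments '[{"offset":[-0.27,-0.9,0],"twist":0,"hand":1},{"offset":[-0.27,-0.9,0],"twist":0,"hand":1},{"offset":[0,0,0],"twist":0,"hand":1}]'

```text
time: 7.33
eef_pos: [0.5174, -0.2057, 0.105]
ee_rot: [[-1.0, 0.002, 0.002], [0.002, 1.0, -0.002], [-0.002, -0.002, -1.0]]
wrist_force: [0.8, -0.1, 0.5]
grip_width: 0.0004
gripper_force: 0.0
```

Run:
```python
from h import *
avg(8)
f=grab('scene','s3');g=grab('wrist','w3')
cv2.imwrite('pics/m3.png',np.hstack([cv2.resize(f['frame'][172:286,200:338],(400,330))[:300],cv2.resize(g['frame'],(400,300))]))
```

```text
7.7333 [ 0.5155 -0.2017  0.1044 -0.0944  0.2692 -0.1929] sd [4.000e-04 9.000e-04 2.000e-04 5.435e-01 4.853e-01 4.985e-01]
```

View pics/m3.png

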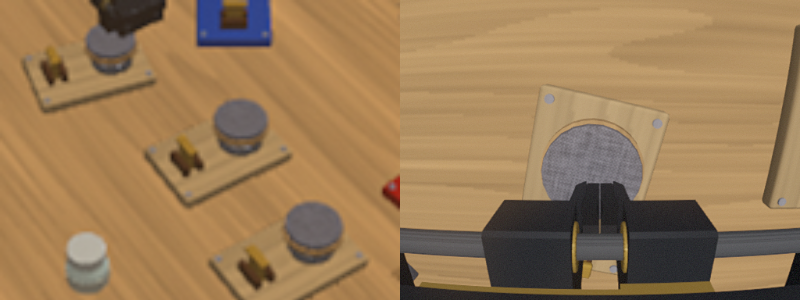

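The middle pad is stiffer: 11.2 N against 7.2 N for the left, at nearly the same depth. The tips now stand over the right pad (scene crop about (112,30)).

Request:
jog_arm --increments '[{"offset":[0,0,0.5],"twist":0,"hand":1},{"offset":[0,0,0.4],"twist":0,"hand":1},{"offset":[0,0,0.2],"twist":0,"hand":1},{"offset":[0,0,0.1],"twist":0,"hand":1},{"offset":[0,0,0.08],"twist":0,"hand":1}]'

```text
time: 8.25
eef_pos: [0.515, -0.2018, 0.0717]
ee_rot: [[-1.0, -0.0, -0.002], [-0.0, 1.0, 0.001], [0.002, 0.001, -1.0]]
wrist_force: [-1.9, 1.0, 4.0]
grip_width: 0.0004
gripper_force: 1.7
```

```bash
python3 -c "
from h import *
avg(14)"
```

```text
8.95 [ 0.5158 -0.2023  0.0728 -1.7521  1.0408  2.8481] sd [3.000e-04 2.000e-04 4.000e-04 4.173e-01 5.086e-01 4.901e-01]
```

Request:
jog_arm --increments '[{"offset":[0,0,-0.4],"twist":0,"hand":1},{"offset":[0,0,-0.9],"twist":0,"hand":1},{"offset":[0,0,-0.5],"twist":0,"hand":1},{"offset":[0,0,0],"twist":0,"hand":1}]'

```text
time: 9.28
eef_pos: [0.5187, -0.2035, 0.1216]
ee_rot: [[-1.0, -0.001, 0.007], [-0.001, 1.0, -0.003], [-0.007, -0.003, -1.0]]
wrist_force: [0.3, -0.0, 0.5]
grip_width: 0.0
gripper_force: 0.0
```

The right pad is softest, at about 3 N. I'll go over its tag at (0.598, -0.220).

Request:
jog_arm --increments '[{"offset":[-0.82,-0.17,0],"twist":0,"hand":1},{"offset":[-0.82,-0.17,0],"twist":0,"hand":1},{"offset":[-0.82,-0.17,0],"twist":0,"hand":1},{"offset":[-0.82,-0.17,0],"twist":0,"hand":1},{"offset":[0,0,1],"twist":0,"hand":1}]'

```text
time: 9.7
eef_pos: [0.6057, -0.2219, 0.0982]
ee_rot: [[-1.0, -0.001, 0.014], [-0.001, 1.0, -0.005], [-0.014, -0.005, -1.0]]
wrist_force: [2.6, -0.0, 1.1]
grip_width: 0.0002
gripper_force: 0.0
```

Run:
```python
from h import *
avg(8)
f=grab('scene','s4');g=grab('side','d4')
cv2.imwrite('pics/m4.png',np.hstack([cv2.resize(f['frame'][150:220,190:270],(400,350)),cv2.resize(g['frame'][180:250,235:315],(400,350))]))
```

```text
10.1 [ 0.5972 -0.2189  0.0915 -0.0709  0.4121 -0.1785] sd [1.1000e-03 4.0000e-04 1.7000e-03 8.2420e-01 4.1570e-01 1.0602e+00]
```

View pics/m4.png

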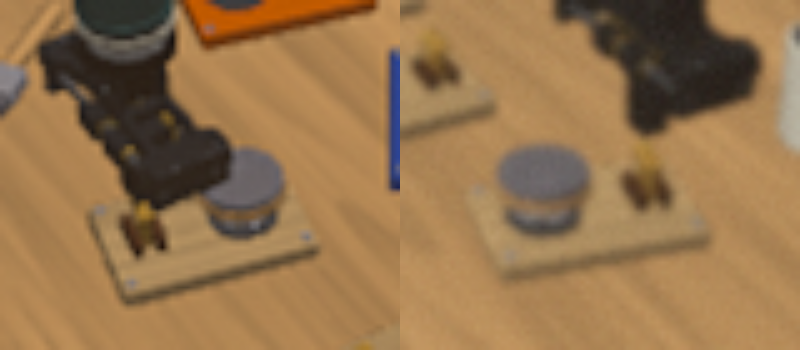

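The tips stand right over the right stand's cap, seen at (145,210) in the left half and (650,150) in the right half. I'll push down.

Request:
jog_arm --increments '[{"offset":[0,0,0.3],"twist":0,"hand":1},{"offset":[0,0,0.3],"twist":0,"hand":1},{"offset":[0,0,0.25],"twist":0,"hand":1},{"offset":[0,0,0.25],"twist":0,"hand":1},{"offset":[0,0,0.16],"twist":0,"hand":1}]'

```text
time: 10.62
eef_pos: [0.598, -0.2193, 0.0604]
ee_rot: [[-1.0, -0.0, 0.0], [-0.0, 1.0, -0.0], [-0.0, -0.0, -1.0]]
wrist_force: [0.7, -0.2, 2.3]
grip_width: 0.0003
gripper_force: 1.2
```

```bash
python3 -c "
from h import *
avg(8)"
```

```text
11.0167 [ 0.5974 -0.219   0.0605  0.3599  0.1238 -0.2331] sd [2.000e-04 1.000e-04 5.000e-04 1.569e-01 3.048e-01 3.309e-01]
```

Request:
jog_arm --increments '[{"offset":[0,0,0.05],"twist":0,"hand":1},{"offset":[0,0,0.04],"twist":0,"hand":1},{"offset":[0,0,0],"twist":0,"hand":1}]'

```text
time: 11.27
eef_pos: [0.5981, -0.2193, 0.0595]
ee_rot: [[-1.0, -0.001, 0.0], [-0.001, 1.0, -0.0], [-0.0, -0.0, -1.0]]
wrist_force: [-1.6, -0.0, 2.4]
grip_width: 0.0006
gripper_force: 1.5
```

```bash
python3 -c "
from h import *
avg(4)"
```

```text
11.4667 [ 0.5981 -0.2193  0.0594 -1.4494  0.6672  4.0104] sd [0.     0.     0.     0.2469 0.2164 0.9366]
```

Request:
jog_arm --increments '[{"offset":[0,0,0.06],"twist":0,"hand":1},{"offset":[0,0,0.04],"twist":0,"hand":1},{"offset":[0,0,0],"twist":0,"hand":1}]'

```text
time: 11.72
eef_pos: [0.5983, -0.2193, 0.0593]
ee_rot: [[-1.0, -0.001, 0.0], [-0.001, 1.0, -0.0], [-0.0, -0.0, -1.0]]
wrist_force: [-6.6, 2.4, 16.5]
grip_width: 0.0009
gripper_force: 8.6
```

```bash
python3 -c "
from h import *
avg(4)"
```

```text
11.9167 [ 0.5983 -0.2193  0.0593 -6.1922  2.9785 16.5946] sd [0.     0.     0.     0.4359 0.3752 0.5797]
```

The force rose to 16.6 N with no further travel, so the tag is on its stop. I'll retreat and check.

Request:
jog_arm --increments '[{"offset":[0,0,-0.3],"twist":0,"hand":1},{"offset":[0,0,-0.8],"twist":0,"hand":1},{"offset":[0,0,-1],"twist":0,"hand":1},{"offset":[0,0,-1],"twist":0,"hand":1},{"offset":[0,0,-1],"twist":0,"hand":1}]'

```text
time: 12.33
eef_pos: [0.5975, -0.2191, 0.1592]
ee_rot: [[-1.0, -0.0, -0.001], [-0.0, 1.0, 0.0], [0.001, 0.0, -1.0]]
wrist_force: [0.0, 0.1, -0.1]
grip_width: 0.0005
gripper_force: 0.0
```

Request:
jog_arm --increments '[{"offset":[0.8,0,-1],"twist":0,"hand":1},{"offset":[0.8,0,-0.5],"twist":0,"hand":1},{"offset":[0,0,0],"twist":0,"hand":1},{"offset":[0,0,0],"twist":0,"hand":1},{"offset":[0,0,0],"twist":0,"hand":1}]'

```text
time: 12.75
eef_pos: [0.5579, -0.2191, 0.1955]
ee_rot: [[-1.0, -0.0, -0.0], [-0.0, 1.0, 0.0], [0.0, 0.0, -1.0]]
wrist_force: [-0.4, 0.7, 0.2]
grip_width: 0.0003
gripper_force: 0.0
```

Run:
```python
from h import *
avg(4)
f=grab('scene','s5');g=grab('side','d5')
cv2.imwrite('pics/m5.png',np.hstack([cv2.resize(f['frame'][172:286,200:338],(400,330)),cv2.resize(g['frame'][160:243,200:300],(400,330))]))
```

```text
12.95 [ 0.5578 -0.2189  0.1948 -0.2309 -0.1839  0.1749] sd [0.000e+00 0.000e+00 1.000e-04 5.349e-01 1.609e-01 6.746e-01]
```

View pics/m5.png

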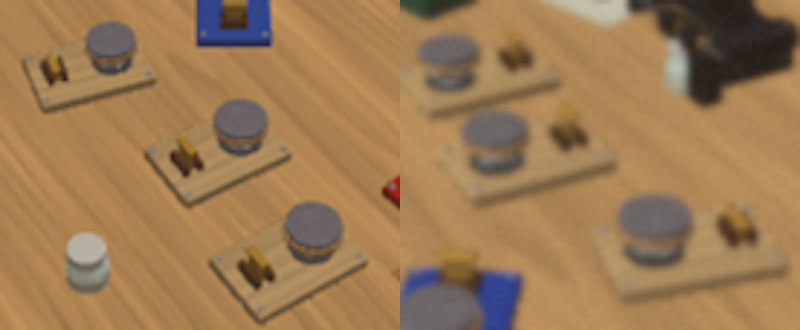

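The right stand's tag is down (scene (55,68), side (737,225)). The other two are up, all pads are up and the stands are in place.

```bash
python3 -c "
from h import *
print(ctrl.finish_job())"
```

```text
the job is handed in; nothing more can be done
None
```

I pressed the pads left, middle and right (about 7, 11 and 3 N at the same depth), found the right one softest, pushed its tag down to the stop, left the other two up, and handed the job in (no verdict was returned).

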